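Load the specimen jars into the incubator and start it

TASK

Swing the incubator's door wide open by its handle, draw its inner drawer fully out and stand every blue-capped specimen jar from the bench upright in an empty cell of its own, setting each down gently without letting it fall, and leaving the white-capped jars in the drawer and the amber reagent bottles where they are. Then push the drawer fully home, shut the door, and press the green button on top to start the incubation.

Things in the scene. Friction and masses are not known exactly. Their poses are not given: they have to be found in the camera images.
- jar1_mid (a point): Squat glass specimen jar with a BLUE screw cap (the top 16 mm), standing on the bench at the start; to be loaded. 46 mm diameter, 56 mm tall, straight sides, about 0.12 kg, thick heavy base. The point is its centre, half-way up; its z axis points up through the cap. Absent in some runs.
- jar2_mid (a point): Squat glass specimen jar with a BLUE screw cap (the top 16 mm), standing on the bench at the start; to be loaded. 46 mm diameter, 56 mm tall, straight sides, about 0.12 kg, thick heavy base. The point is its centre, half-way up; its z axis points up through the cap. Absent in some runs.
- jar3_mid (a point): Squat glass specimen jar with a BLUE screw cap (the top 16 mm), standing on the bench at the start; to be loaded. 46 mm diameter, 56 mm tall, straight sides, about 0.12 kg, thick heavy base. The point is its centre, half-way up; its z axis points up through the cap. Absent in some runs.
- jar4_mid (a point): Squat glass specimen jar with a BLUE screw cap (the top 16 mm), standing on the bench at the start; to be loaded. 46 mm diameter, 56 mm tall, straight sides, about 0.12 kg, thick heavy base. The point is its centre, half-way up; its z axis points up through the cap. Absent in some runs.
- kept1_mid (a point): Squat glass specimen jar with a WHITE cap, already standing in one of the drawer's cells at the start (out of sight until the drawer is drawn out); it stays there. 46 mm diameter, 56 mm tall, straight sides, about 0.12 kg, thick heavy base. The point is its centre, half-way up; its z axis points up through the cap. Absent in some runs.
- kept2_mid (a point): Squat glass specimen jar with a WHITE cap, already standing in one of the drawer's cells at the start (out of sight until the drawer is drawn out); it stays there. 46 mm diameter, 56 mm tall, straight sides, about 0.12 kg, thick heavy base. The point is its centre, half-way up; its z axis points up through the cap. Absent in some runs.
- kept3_mid (a point): Squat glass specimen jar with a WHITE cap, already standing in one of the drawer's cells at the start (out of sight until the drawer is drawn out); it stays there. 46 mm diameter, 56 mm tall, straight sides, about 0.12 kg, thick heavy base. The point is its centre, half-way up; its z axis points up through the cap. Absent in some runs.
- reagent1_mid (a point): Amber reagent bottle with a black cap and a paper label, 44 mm diameter, 75 mm tall, standing on the bench among the jars; a bystander, not to be moved. The point is its centre, half-way up.
- reagent2_mid (a point): Amber reagent bottle with a black cap and a paper label, 44 mm diameter, 75 mm tall, standing on the bench among the jars; a bystander, not to be moved. The point is its centre, half-way up.
- incubator: White benchtop incubator, 220 mm deep, 280 wide, 215 high, with a blue fascia low on its front; does not move, but stands at another place and yaw each run. Origin: centre of its underside, on the bench. x points from its front to its back (away from the robot), y to the left seen from the robot, z up; its front plane is at x -110 mm. A drawer with cells is behind its door.
- door (a joint): Door hinge angle in rad: 0 shut, grows as the free edge swings out towards the robot, stop at 1.95. Turns about the vertical through door_hinge, counter-clockwise seen from above as it opens. Light friction (0.15 N m), stays where left, no latch; may start up to 0.1 ajar. The white door is 60 mm thick, hollow inside, covers heights 112 to 215 mm, hinged at the right (-y) edge.
- door_hinge (a point): Point on the door's hinge axis, on the incubator's front plane at its right edge seen from the robot, 182 mm above the bench. Its axes turn with the door: with the door shut x points square into the incubator, y along its front to the free (left) edge, z up. The door fills y 0 to 280 mm and x -60 (outer face) to 0 mm.
- door_handle (a point): Grip point on the door's handle, a vertical dark round bar 12 mm thick, from 121 to 195 mm above the bench, bent to the door at both ends. The point is on its axis, 182 mm above the bench, 33 mm below the door's top and 35 mm out from its face; at x -95, y +245, z 0 mm in the door_hinge frame. Pinch it from above, a finger on each side along the door's width.
- drawer (a joint): Travel of the inner drawer in m: 0 fully home, 0.165 fully out (stop). Slides straight out of the front, along -x of drawer_floor; friction about 2 N, stays where left. It is behind the door and comes out when the door is wide open, square to the front or further.
- drawer_floor (a point): Centre of the drawer's cell floor, on its upper face, 130 mm above the bench; moves with the drawer. x points into the incubator, y to the left seen from the robot, z up. 2 x 3 square cells, 60 mm inside, 22 deep, 14 mm dark foam between; centres at x -37 and 37, y -74, 0 and 74 mm. Front plate 50 mm high, outer face at x -79 mm. Fingers fit best closing along y.
- drawer_handle (a point): Middle of the drawer's handle, a horizontal steel bar along y, 10 mm thick, 100 mm long, 172 mm above the bench; at x -121, y 0, z +42 mm in the drawer_floor frame. 37 mm free between it and the front plate: pinch or hook it from above. Behind the door until that is open. Axes as drawer_floor.
- start (a joint): Travel in m of the round green start button (32 mm across) on the incubator's flat top near its front left corner: 0 up, 0.006 fully down; springs back. Fully down takes about 5 N; it counts from 0.004.
- start_top (a point): Centre of the green button's top face, 233 mm above the bench, 18 mm above the incubator's top; moves down with the button.
Not all that is in view belongs to the job. What is shaped like the part that bears jar4_mid but red or turquoise is not meant. Leave any red or turquoise look-alike of the part that bears jar3_mid alone.

How it is judged:
By the outcome, as a careful person would: the job done as asked, in the order asked, and still so for the second after the job is handed in, with the robot touching nothing.
Of jar1, jar2, jar3, jar4 only 2 to 4 are there at a start; the rules pass over those that are not, and their reading is None.
Of kept1, kept2, kept3 only 1 to 2 are there at a start; the rules pass over those that are not, and their reading is None.
At some moment in a run one of jar1, jar2, jar3, jar4 may be knocked a few centimetres aside while the robot is not near it.
It also fails if it takes over 210 s, if anything falls off the work surface, if the arm or the gripper's body presses on something with over 40 N, if the wrist force passes 120 N, or if a joint passes its speed limit or range.

ROBOT

A 6-joint arm with a two-finger parallel gripper is mounted at the origin on the work surface. World frame = base frame: x ahead of the robot, y to its left, z up, the work surface at z = 0. Lengths are in m, angles in rad, forces in N, time in s.
With the tool pointing down it reaches from about 0.3 to 1 m from the base axis. Payload 5.1 kg.
Tool frame: the origin (TCP) lies on the centre line of the jaws, within the pads' length; the fingertips stand 14 mm ahead of it and the grasp point (between the pads) lies 5 mm behind it; z points along the fingers, y is the line along which they close (so a half turn about z gives the same grasp; the last joint's range is limited). The gripper opens to 95 mm and grips with 3 to 60 N. Pads are 20 mm wide; open, the fingers measure 119 mm over their backs; the gripper's body (75 mm by 180 mm) begins 59 mm behind the grasp point.
Start: joints at [1.166, 0.124, 1.65, -0, 1.367, -0.083], TCP at [0.206, 0.617, 0.203] pointing down, gripper open.
Joint ranges: [-2.61, 2.61], [-1.02, 2.33], [0.03, 2.71], [-1.35, 4.49], [0.32, 2.68], [-2.91, 2.91]. Speed limits (rad/s): [2.57, 2.57, 3.14, 3.14, 3.14, 3.14].

INTERFACE

Orientations are given as a unit quaternion [w, x, y, z].
In Python, from bench import movep, servo_line, goto_joints, gripper_open, close, wait, solve_ik, get_obs, read_camera, MotionError, sign_off gives the robot as it stands. Calls block until the motion is done:
- movep(position, orientation): joint-space move of the TCP to a pose.
- servo_line(position, orientation=None, vel=0.15): straight line of the TCP; orientation=None keeps the orientation; vel is the mean speed in m/s.
- goto_joints(angles): joint-space move.
- gripper_open() and close(): open the fingers fully, or close them until they stop; the grip force is fixed at half the most.
- wait(seconds).
- solve_ik(position, orientation): joint angles nearest the present ones, or None.
- get_obs(): the state.
- read_camera(name): name is "scene" or "top"; returns a dict with "img" (384x512x3 uint8, red, green, blue), "vertical_fov" (degrees; the focal length in pixels is half the picture's height over the tangent of half this angle, whatever the lens; pixels are square), "cx", "cy" (the principal point, pixels), "extrinsics" (4x4, takes a point from world to camera coordinates). Camera axes: x right, y up, looking along -z (the intrinsics and any distortion apply to the point x, -y, -z); pixel columns grow to the right and rows downward; lengths in m; the calibration is good to about 2 mm. A picture is of the moment at which its call begins. There is no depth.
A pose or a line that the arm cannot do raises MotionError and nothing moves.
- sign_off(): hands the job in; it is judged then, once.
The state is a dict: "time_s": time; "joints": joint angles; "dq": joint speeds; "joint_efforts": joint torques, N m; "position": TCP position; "tcp_rot": TCP orientation; "ft_force": force on the tool from outside, world axes, zero at the start; "moment": the same for the moment, N m; "gripper_width": finger opening in m; "finger_force": force on a finger pad.
Only numpy, scipy, OpenCV 4.12 (cv2) and the standard library are available. Lean on these libraries where they do the work, as an engineer would, in place of code of your own. Each camera call takes 0.05 s, during which the arm holds its last target. There are 200 camera calls.

## Working session

There is one attempt and no reset: what is moved stays moved. The work goes in short steps, each a Python script; the robot and the scene stay as the last script left them, time stands still between calls to the robot, and variables do not carry over. Pictures are saved under pics/ and viewed, at most 14 in all, crops included, and the job is handed in when it is done.

```bash
ls; mkdir -p pics; python3 - <<'E'
from bench import *
import cv2,numpy as np
o=get_obs();print(o)
for n in("scene","top"):
    c=read_camera(n);print(n,{k:v for k,v in c.items() if k!="img"})
    cv2.imwrite(f"pics/{n}0.png",cv2.resize(c["img"][:,:,::-1],(800,600),interpolation=cv2.INTER_CUBIC))
    np.save(f"pics/{n}0.npy",c["img"])
E
```

```text
pics
{'time_s': 0.0, 'joints': array([ 1.16640742e+00,  1.24520717e-01,  1.65163270e+00, -2.72618978e-05,
        1.36749091e+00, -8.26206457e-02]), 'dq': array([-2.97072674e-04,  1.01024168e-03,  2.19534987e-04, -1.16680965e-03,
       -7.79631510e-05, -5.07273266e-04]), 'joint_efforts': array([-1.40460375e-03, -4.17620015e+01, -3.59923518e+01,  7.72783742e-02,
        4.95306705e-02, -2.14569041e-04]), 'position': array([0.20535115, 0.61602672, 0.20210138]), 'tcp_rot': array([-2.34380488e-04,  1.60188166e-01,  9.87085963e-01, -9.98788550e-04]), 'ft_force': array([-0.30384174,  0.34034207, -0.25328375]), 'moment': array([-0.00550497, -0.01890161, -0.03583955]), 'finger_force': 0.0, 'gripper_width': 0.09536569264194002}
scene {'vertical_fov': 43.680313873826385, 'cx': 253.09475595473646, 'cy': 195.17820493438123, 'extrinsics': array([[ 3.06065874e-01,  9.52010331e-01,  1.01313122e-04,
        -2.80256428e-01],
       [-7.31699912e-01,  2.35169250e-01,  6.39773915e-01,
         3.21901862e-01],
       [ 6.09047551e-01, -1.95887093e-01,  7.68563158e-01,
        -1.74931851e+00],
       [ 0.00000000e+00,  0.00000000e+00,  0.00000000e+00,
         1.00000000e+00]])}
top {'vertical_fov': 46.29869182996181, 'cx': 256.8604258083454, 'cy': 189.3242558887564, 'extrinsics': array([[ 0.00248367, -0.99994993,  0.00969417,  0.11132859],
       [ 0.99603264,  0.00333605,  0.08892607, -0.62101432],
       [-0.08895396,  0.00943485,  0.99599105, -1.46294849],
       [ 0.        ,  0.        ,  0.        ,  1.        ]])}
```

View pics/scene0.png

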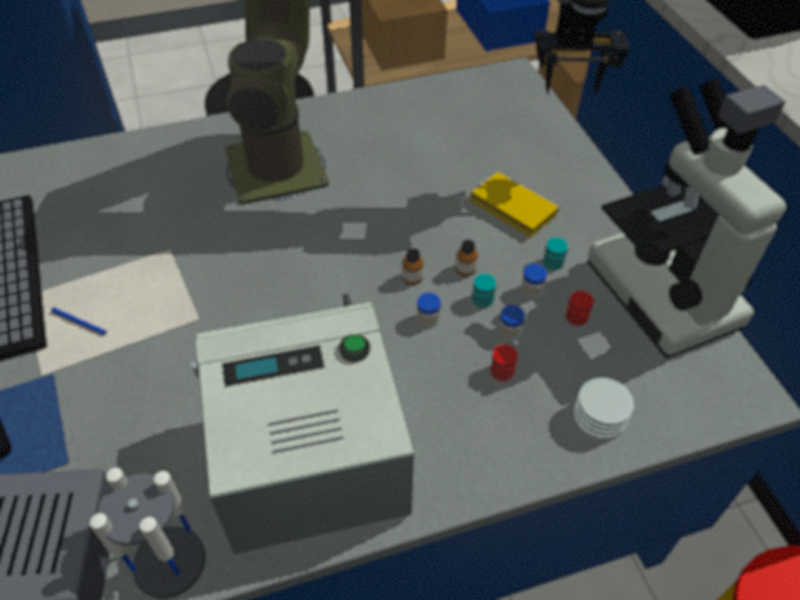

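View pics/top0.png

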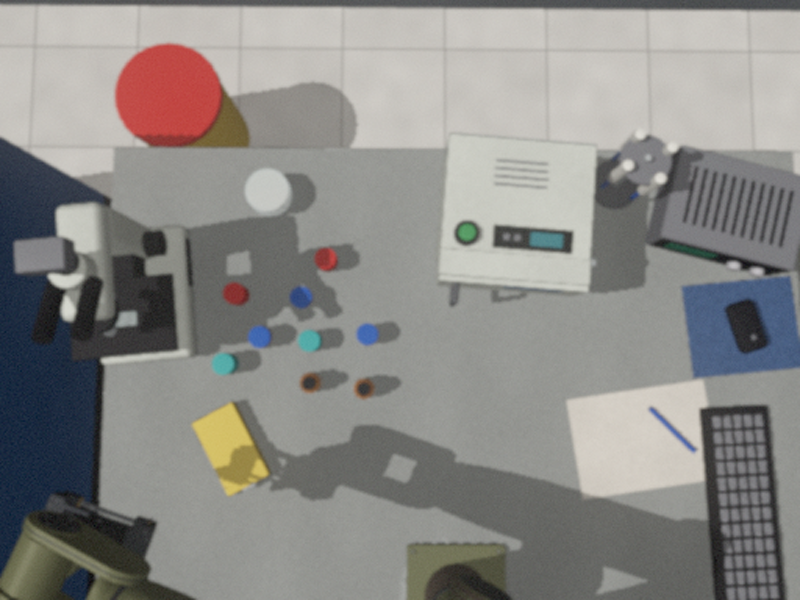

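Top view (800x600 px): blue caps at (301,297), (260,337) and (368,334). The red pair (235,294), (326,259) and the turquoise pair (310,341), (224,364) are look-alikes. Amber bottles are at (310,382) and (364,388). The incubator button is at (467,233) and the door handle at (454,293). Next I'll enlarge the jars and the incubator and locate points by calibration.

```bash
cat > h.py <<'E'
from bench import *
import cv2,numpy as np
def cam(n):
    c=read_camera(n);return c
def K(c):
    f=192/np.tan(np.radians(c["vertical_fov"])/2)
    return f
def proj(c,P):
    P=np.atleast_2d(P);E=c["extrinsics"];q=P@E[:3,:3].T+E[:3,3];f=K(c)
    return np.c_[c["cx"]+f*q[:,0]/-q[:,2],c["cy"]-f*q[:,1]/-q[:,2]]
def onplane(c,uv,z):
    E=c["extrinsics"];f=K(c);R=E[:3,:3];o=-R.T@E[:3,3]
    d=R.T@np.array([(uv[0]-c["cx"])/f,-(uv[1]-c["cy"])/f,-1]);return o+d*(z-o[2])/d[2]
def blobs(c,lo,hi,amin=15,amax=400):
    hsv=cv2.cvtColor(c["img"],cv2.COLOR_RGB2HSV)
    n,l,s,ce=cv2.connectedComponentsWithStats(cv2.inRange(hsv,lo,hi))
    return [(ce[i].round(1),s[i,4]) for i in range(1,n) if amin<=s[i,4]<=amax]
COL={"blue":((105,110,50),(125,255,255)),"turq":((82,110,60),(100,255,255)),"red":((0,150,60),(8,255,255)),"green":((50,90,40),(80,255,255)),"amber":((5,90,40),(18,255,200))}
E
python3 - <<'E'
from h import *
for n in("top","scene"):
    c=cam(n)
    for k,(lo,hi) in COL.items():
        z={"green":.233,"amber":.06}.get(k,.05)
        for p,a in blobs(c,lo,hi):
            print(n,k,p,a,onplane(c,p,z).round(3))
    x0,y0,w,h={"top":(270,75,120,125),"scene":(115,185,160,175)}[n]
    s=600/h if n=="scene" else 4.8
    cv2.imwrite(f"pics/{n}_inc.png",cv2.resize(c["img"][y0:y0+h,x0:x0+w,::-1],None,fx=s,fy=s,interpolation=cv2.INTER_CUBIC));print(s)
E
```

```text
top blue [469.3 184.4] 22 [ 0.637 -0.585  0.05 ]
top blue [476.2 185.7] 31 [ 0.633 -0.607  0.05 ]
top blue [192.3 189.7] 136 [0.617 0.324 0.05 ]
top blue [165.7 215. ] 150 [0.534 0.409 0.05 ]
top blue [234.9 213.5] 129 [0.54  0.185 0.05 ]
top blue [431.1 275.6] 47 [ 0.341 -0.449  0.05 ]
top blue [ 48.9 374.1] 196 [0.034 0.764 0.05 ]
top turq [198.  217.7] 130 [0.526 0.304 0.05 ]
top turq [143.4 232.4] 140 [0.478 0.48  0.05 ]
top red [208.6 165.5] 107 [0.697 0.272 0.05 ]
top red [150.3 187.6] 118 [0.623 0.461 0.05 ]
top green [298.6 148.1] 93 [ 0.722 -0.005  0.233]
top green [442.2 160. ] 99 [ 0.689 -0.42   0.233]
top amber [134.2  78.3] 93 [0.985 0.52  0.06 ]
top amber [199.5 244.3] 54 [0.44  0.297 0.06 ]
top amber [232.4 248.2] 63 [0.428 0.191 0.06 ]
4.8
scene blue [342.1 174.7] 161 [0.53  0.411 0.05 ]
scene blue [274.  193.4] 164 [0.537 0.187 0.05 ]
scene blue [327.4 201.7] 166 [0.614 0.325 0.05 ]
scene blue [ 49.8 205. ] 95 [ 0.379 -0.448  0.05 ]
scene blue [118.2 335. ] 36 [ 0.838 -0.312  0.05 ]
scene blue [ 82.7 360.3] 46 [ 0.874 -0.398  0.05 ]
scene blue [110.9 362.3] 47 [ 0.899 -0.337  0.05 ]
scene turq [355.  161.4] 239 [0.491 0.473 0.05 ]
scene turq [309.3 184.8] 256 [0.537 0.299 0.05 ]
scene turq [163.6 235.1] 262 [ 0.585 -0.154  0.05 ]
scene red [370.5 196.3] 231 [0.634 0.454 0.05 ]
scene red [322.1 230.8] 245 [0.706 0.269 0.05 ]
scene green [226.5 219.9] 130 [ 0.722 -0.004  0.233]
scene amber [354.4  10.4] 78 [-0.322  0.857  0.06 ]
scene amber [218.6  23.2] 196 [-0.402  0.272  0.06 ]
scene amber [368.7  34.5] 64 [-0.133  0.831  0.06 ]
scene amber [347.7  44.7] 25 [-0.092  0.718  0.06 ]
scene amber [298.7 163.6] 83 [0.454 0.297 0.06 ]
scene amber [264.1 169. ] 88 [0.443 0.187 0.06 ]
scene amber [469.8 376.5] 16 [1.18  0.422 0.06 ]
3.4285714285714284
```

View pics/top_inc.png

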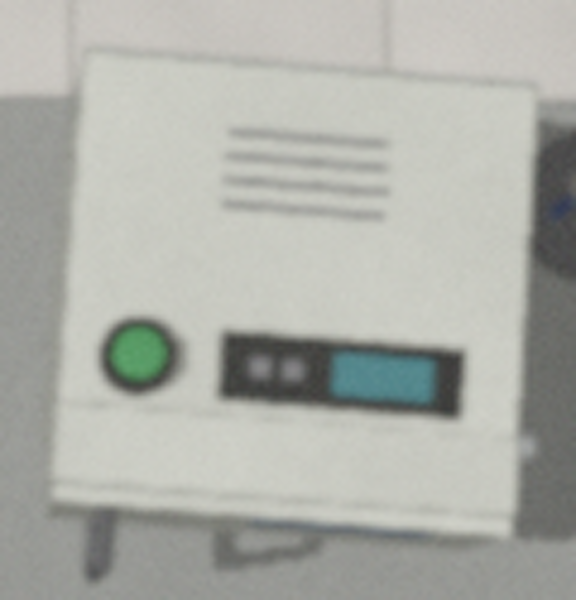

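View pics/scene_inc.png

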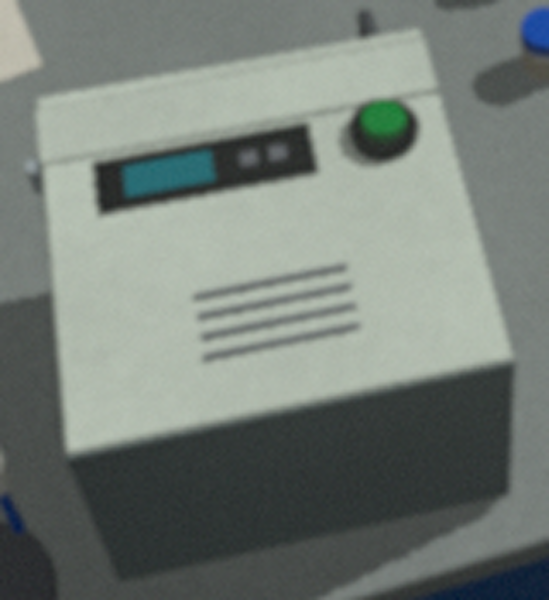

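```bash
python3 - <<'E'
from h import *
from scipy.optimize import least_squares
T,S=cam("top"),cam("scene")
t=lambda u,v:np.array([u/4.8+270-.4,v/4.8+75-.4]); s=lambda u,v:np.array([u/3.4286+115-.35,v/3.4286+185-.35])
H=.215
obs=[(T,t(88,50),(.11,.14,H),0),(T,t(538,87),(.11,-.14,H),0),(T,t(64,401),(-.11,.14,H),0),(T,t(524,438),(-.11,-.14,H),0),
(S,s(513,358),(.11,.14,H),0),(S,s(67,455),(.11,-.14,H),0),(S,s(438,93),(-.11,.14,H),0),(S,s(45,163),(-.11,-.14,H),0),
(S,s(510,492),(.11,.14,.09),2),
(T,t(53,487),(-.06,.28,H),1),(T,t(516,518),(-.06,0,H),1),(S,s(420,30),(-.06,.28,H),1),(S,s(37,98),(-.06,0,H),1),
(T,t(96,577),(-.095,.245,.195),1)]
obs=[o for o in obs if o[3]!=2]
def rot(a):c,s_=np.cos(a),np.sin(a);return np.array([[c,-s_,0],[s_,c,0],[0,0,1]])
def P(p,o):
    q=np.array(o[2])
    if o[3]: q=rot(-p[3]*-1)@q+[-.11,-.14,0] 
    return rot(p[2])@q+[p[0],p[1],0]
def f(p): return np.concatenate([proj(o[0],P(p,o))[0]-o[1] for o in obs])
r=least_squares(f,[.8,-.1,-.08,.03],loss="soft_l1")
print(r.x.round(4));print(f(r.x).reshape(-1,2).round(2))
x=r.x
print("btn in inc",rot(x[2]).T@(np.array([.722,-.0045,.233])-[x[0],x[1],0]))
hinge=rot(x[2])@[-.11,-.14,.182]+[x[0],x[1],0]
print("hinge",hinge,"handle",hinge+rot(x[2]+x[3])@[-.095,.245,0])
for d in(0,.165):print("drawer handle",rot(x[2])@[-.11-.042+0-d,0,.172]+[x[0],x[1],0])
E
```

```text
[ 0.794  -0.1052 -0.0768 -0.0079]
[[-0.78 -0.03]
 [-0.35 -0.15]
 [-1.29  0.14]
 [-1.53  0.1 ]
 [ 0.13  0.57]
 [-1.02  0.39]
 [-0.25 -0.59]
 [-1.74  0.8 ]
 [-0.64  1.83]
 [-1.17  3.81]
 [ 0.18  0.1 ]
 [-0.87  0.06]
 [ 0.85 -3.33]]
btn in inc [-0.0795218   0.09485818  0.233     ]
hinge [ 0.67359885 -0.23632885  0.182     ] handle [0.59966415 0.01582915 0.182     ]
drawer handle [ 0.64246002 -0.09351998  0.172     ]
drawer handle [ 0.47794603 -0.08086512  0.172     ]
```

```bash
python3 - <<'E'
from h import *
from scipy.optimize import least_squares
T,S=cam("top"),cam("scene")
t=lambda u,v:np.array([u/4.8+270-.4,v/4.8+75-.4]); s=lambda u,v:np.array([u/3.4286+115-.35,v/3.4286+185-.35])
H=.215
obs=[(T,t(87,50),(.11,.14,H),0),(T,t(540,87),(.11,-.14,H),0),(T,t(62,401),(-.11,.14,H),0),(T,t(524,438),(-.11,-.14,H),0),
(S,s(514,358),(.11,.14,H),0),(S,s(67,455),(.11,-.14,H),0),(S,s(440,93),(-.11,.14,H),0),(S,s(43,163),(-.11,-.14,H),0),
(T,t(51,502),(-.06,.28,H),1),(T,t(515,536),(-.06,0,H),1),(S,s(421,30),(-.06,.28,H),1),(S,s(36,98),(-.06,0,H),1),
(T,t(96,580),(-.101,.245,.195),1)]
def rot(a):c,s_=np.cos(a),np.sin(a);return np.array([[c,-s_,0],[s_,c,0],[0,0,1]])
def P(p,o):
    q=np.array(o[2])
    if o[3]: q=rot(p[3])@q+[-.11,-.14,0] 
    return rot(p[2])@q+[p[0],p[1],0]
def f(p): return np.concatenate([proj(o[0],P(p,o))[0]-o[1] for o in obs])
r=least_squares(f,[.8,-.1,-.08,.03],loss="soft_l1")
print(r.x.round(4));print(f(r.x).reshape(-1,2).round(2))
x=r.x
print("btn in inc",rot(x[2]).T@(np.array([.722,-.0045,.233])-[x[0],x[1],0]))
hinge=rot(x[2])@[-.11,-.14,.182]+[x[0],x[1],0]
print("hinge",hinge,"handle",hinge+rot(x[2]+x[3])@[-.095,.245,0])
for d in(0,.165):print("drawer handle",rot(x[2])@[-.11-.042+0-d,0,.172]+[x[0],x[1],0])
np.savetxt("inc.txt",x)
# reach check along the door arc
qd=lambda a:np.array([0,np.cos(a/2),np.sin(a/2),0])  # tool down, tool x at angle a
for th in np.arange(0,1.96,.3):
    p=hinge+rot(x[2]+th)@[-.095,.245,0]
    print(round(th,1),p.round(3),[ (b,solve_ik(p.tolist(),qd(x[2]+th+b).tolist()) is not None) for b in(0,np.pi)])
E
```

```text
[ 0.7939 -0.1047 -0.0792  0.0046]
[[-0.64 -0.1 ]
 [-0.85  0.01]
 [-1.13  0.06]
 [-1.8   0.25]
 [-0.04  0.62]
 [-0.93  0.15]
 [-0.51 -0.59]
 [-0.84  0.57]
 [-0.37 -0.17]
 [-1.03  0.23]
 [-0.32 -0.89]
 [-0.52 -0.11]
 [ 0.7  -0.93]]
btn in inc [-0.07960056  0.09417076  0.233     ]
hinge [ 0.67315945 -0.23552959  0.182     ] handle [0.59670577 0.01587613 0.182     ]
drawer handle [ 0.64237337 -0.09264426  0.172     ]
drawer handle [ 0.47789113 -0.07958318  0.172     ]
0.0 [0.598 0.016 0.182] [(0, True), (3.141592653589793, True)]
0.3 [ 0.527 -0.017  0.182] [(0, True), (3.141592653589793, True)]
0.6 [ 0.469 -0.07   0.182] [(0, True), (3.141592653589793, True)]
0.9 [ 0.429 -0.138  0.182] [(0, True), (3.141592653589793, True)]
1.2 [ 0.411 -0.214  0.182] [(0, True), (3.141592653589793, False)]
1.5 [ 0.417 -0.293  0.182] [(0, True), (3.141592653589793, True)]
1.8 [ 0.445 -0.366  0.182] [(0, True), (3.141592653589793, True)]
```

Both cameras agree to 2–3 mm: the jars sit at (0.615,0.325), (0.532,0.410) and (0.538,0.186), and the handle at (0.597,0.016). I'll open the door next.

```bash
cat >> h.py <<'E'
X=np.loadtxt("inc.txt");YAW=X[2]
def rot(a):c,s_=np.cos(a),np.sin(a);return np.array([[c,-s_,0],[s_,c,0],[0,0,1]])
def inc(x,y,z): return rot(YAW)@np.array([x,y,z])+[X[0],X[1],0]
def qd(a): return [0.,float(np.cos(a/2)),float(np.sin(a/2)),0.]  # tool down, tool x at angle a, fingers close square to it
HINGE=inc(-.11,-.14,.182)
def handle(th,dz=0): return HINGE+rot(YAW+th)@np.array([-.095,.245,0])+[0,0,dz]
def line(p,a=None,vel=.15): servo_line(list(map(float,p)),None if a is None else qd(a),vel)
def mp(p,a): movep(list(map(float,p)),qd(a))
def st(t=""):
    o=get_obs();print(t,round(o["time_s"],1),o["position"].round(4),"F",o["ft_force"].round(1),"w",round(o["gripper_width"],4),"ff",round(o["finger_force"],1),"j1,6",o["joints"][[0,5]].round(2),flush=True);return o
E
python3 - <<'E'
from h import *
p=get_obs()["position"]; th=X[3]
line([p[0],p[1],.33],vel=.3)
mp(handle(th,.1),YAW+th); st("above")
line(handle(th,-.005),vel=.12); st("at")
close(); st("closed")
for t in np.linspace(th,1.85,11)[1:]:
    line(handle(t,-.005),YAW+t,.2)
    st(round(t,2))
gripper_open(); line(handle(1.85,.12),vel=.2); st()
mp([.40,.05,.40],YAW+1.57)
for n in("top","scene"):
    c=cam(n);i=c["img"]
    cv2.imwrite(f"pics/{n}1.png",cv2.resize(i[100:292,120:376,::-1] if n=="top" else i[130:322,110:366,::-1],(800,600),interpolation=cv2.INTER_CUBIC))
E
```

```text
above 3.5 [0.5967 0.0166 0.2821] F [-0.2 -0.   0.1] w 0.0949 ff 0.0 j1,6 [-0.06  1.58]
at 4.5 [0.5974 0.0158 0.1781] F [ 0.3  0.  -0.3] w 0.0951 ff 0.0 j1,6 [-0.06  1.58]
closed 5.8 [0.5967 0.016  0.177 ] F [-1.2  0.8 -0.5] w 0.0113 ff 30.0 j1,6 [-0.06  1.58]
0.19 6.2 [ 0.5514 -0.0025  0.177 ] F [-1.1 -0.5 -0.3] w 0.0114 ff 30.0 j1,6 [-0.1   1.36]
0.37 6.6 [ 0.5112 -0.0284  0.177 ] F [-1.8  0.9 -0.1] w 0.0112 ff 30.0 j1,6 [-0.16  1.12]
0.56 7.0 [ 0.4762 -0.0615  0.177 ] F [-2.3  1.   0.8] w 0.0113 ff 30.0 j1,6 [-0.24  0.85]
0.74 7.4 [ 0.4476 -0.1007  0.177 ] F [-3.5  2.9  0.7] w 0.0113 ff 30.0 j1,6 [-0.34  0.57]
0.93 7.8 [ 0.4266 -0.1446  0.1769] F [-3.7  1.4  2.2] w 0.0114 ff 30.0 j1,6 [-0.45  0.28]
1.11 8.2 [ 0.4141 -0.1917  0.1769] F [-5.1  0.9  2.8] w 0.0115 ff 30.0 j1,6 [-0.55 -0.01]
1.3 8.6 [ 0.4105 -0.2404  0.177 ] F [-5.2  0.5  3.1] w 0.0111 ff 30.0 j1,6 [-0.64 -0.29]
1.48 9.0 [ 0.416 -0.289  0.177] F [-5.6 -1.1  0.8] w 0.0115 ff 30.0 j1,6 [-0.71 -0.54]
1.67 9.3 [ 0.4303 -0.3352  0.177 ] F [-5.7 -2.7  1.4] w 0.0111 ff 30.0 j1,6 [-0.76 -0.77]
1.85 9.7 [ 0.4525 -0.3777  0.177 ] F [-4.1 -2.5  0.8] w 0.0111 ff 30.0 j1,6 [-0.79 -0.99]
 11.9 [ 0.4515 -0.3769  0.3004] F [-0.3  0.7 -0.1] w 0.0951 ff 0.0 j1,6 [-0.79 -0.99]
```

View pics/top1.png

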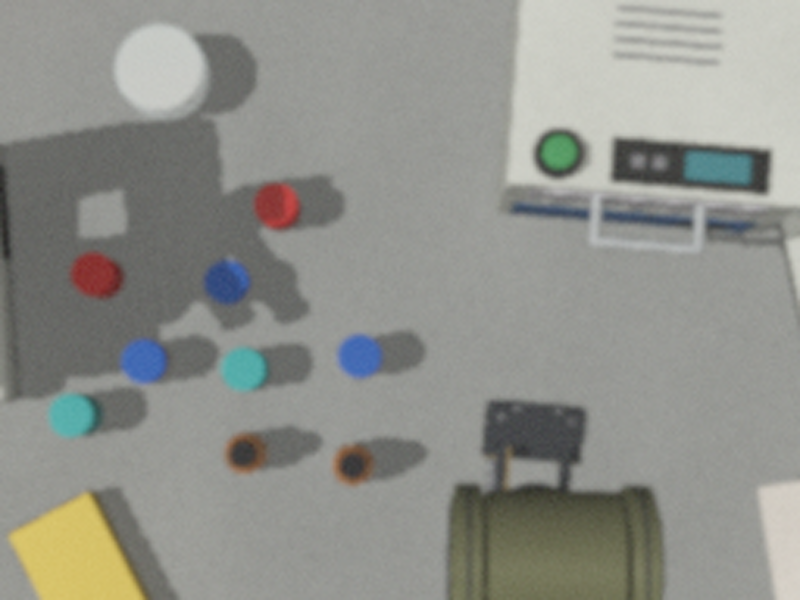

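Door is wide open. The drawer's handle bar shows at crop (597–705, 245). The blue jars and bystanders have not moved. I'll hook the bar with closed fingers, a little right of centre so the gripper body clears the button.

```bash
python3 - <<'E'
from h import *
c=cam("top")
inv=lambda p:rot(YAW).T@(np.array(p)-[X[0],X[1],0])
for u,v in((592,243),(702,249)):
    print(inv(onplane(c,(120+u/3.125-.3,100+v/3.125-.3),.177)).round(4))
close()
a=YAW
xh=-.152+.0235
mp(inc(xh,-.025,.26),a); st("above")
line(inc(xh,-.025,.166),vel=.1); st("in gap")
for d in(.02,.06,.10,.14,.165,.173,.178):
    line(inc(xh-d,-.025,.166),vel=.08); o=st(d)
    if abs(o["ft_force"][0])>15: break
E
```

```text
[-0.1549  0.0507  0.177 ]
[-0.152  -0.0549  0.177 ]
above 16.5 [ 0.6639 -0.1191  0.2609] F [ 0.9 -0.3  0.3] w 0.0004 ff 0.0 j1,6 [-0.26  1.39]
in gap 17.6 [ 0.6645 -0.1196  0.1671] F [-0.   0.5  0.7] w 0.0003 ff 0.0 j1,6 [-0.26  1.39]
0.02 18.0 [ 0.644  -0.1179  0.1667] F [0.1 0.3 0.2] w 0.0005 ff 0.0 j1,6 [-0.26  1.39]
0.06 18.6 [ 0.6042 -0.1147  0.1662] F [-0.6 -0.6  0.4] w 0.0003 ff 0.0 j1,6 [-0.27  1.38]
0.1 19.3 [ 0.5643 -0.1116  0.1663] F [ 0.7  1.3 -0. ] w 0.0004 ff 0.0 j1,6 [-0.29  1.36]
0.14 19.9 [ 0.5245 -0.1084  0.1662] F [-0.8 -0.3  0.2] w 0.0005 ff 0.0 j1,6 [-0.3   1.35]
0.165 20.4 [ 0.4995 -0.1064  0.1661] F [ 0.2 -0.2  0.5] w 0.0003 ff 0.0 j1,6 [-0.32  1.34]
0.173 20.6 [ 0.4915 -0.1058  0.166 ] F [ 0.8 -0.2  0.2] w 0.0002 ff 0.0 j1,6 [-0.32  1.33]
0.178 20.9 [ 0.4863 -0.1053  0.166 ] F [-0.2 -0.1  0.5] w 0.0005 ff 0.0 j1,6 [-0.32  1.33]
```

```bash
python3 - <<'E'
from h import *
c=cam("top");i=c["img"]
cv2.imwrite("pics/top2.png",cv2.resize(i[100:220,270:390,::-1],(600,600),interpolation=cv2.INTER_CUBIC))
c=cam("scene");i=c["img"]
cv2.imwrite("pics/scene2.png",cv2.resize(i[130:280,110:260,::-1],(600,600),interpolation=cv2.INTER_CUBIC))
E
python3 -c "
import cv2,numpy as np
cv2.imwrite('pics/c2.png',cv2.resize(np.hstack([cv2.imread('pics/top2.png'),cv2.imread('pics/scene2.png')]),(800,400)))"
```

```text
(no output)
```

View pics/c2.png

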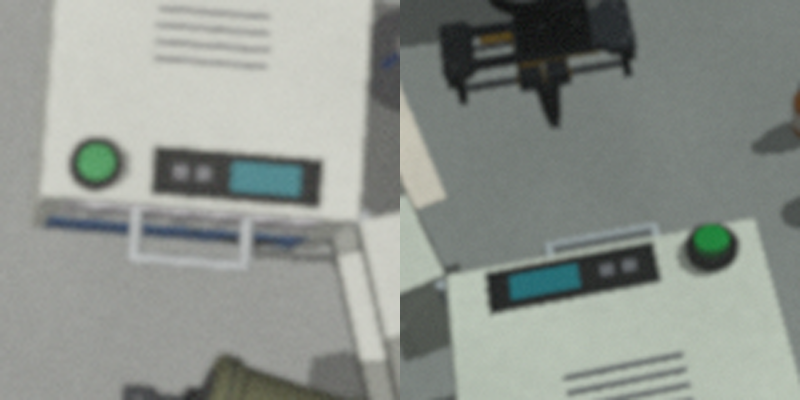

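```bash
python3 - <<'E'
from h import *
o=get_obs();print(o["tcp_rot"],o["position"],o["joints"])
c=cam("scene");print("tip proj",proj(c,o["position"]-[0,0,.014]),"seen ~",(110+150*.375,130+125*.375))
b=[inc(-.152,s,.172) for s in(-.05,.05)];print("bar scene",proj(c,b),"seen",(110+150*.375,130+247*.375),(110+257*.375,130+230*.375))
t=cam("top");print("bar top",proj(t,b),"seen",(270+133*.3,100+260*.3),(270+247*.3,100+265*.3))
E
```

```text
[ 7.41485157e-06  9.99214643e-01 -3.96243777e-02  7.19141253e-05] [ 0.48646395 -0.10534356  0.1660258 ] [-3.21168683e-01 -1.93774586e-01  2.02293832e+00  2.65976552e-05
  1.31228663e+00  1.32889035e+00]
tip proj [[168.74364532 181.17857562]] seen ~ (166.25, 176.875)
bar scene [[165.09944462 222.593208  ]
 [204.53556755 215.30231582]] seen (166.25, 222.625) (206.375, 216.25)
bar top [[342.38422293 179.4470492 ]
 [309.23625635 176.71107978]] seen (309.9, 178.0) (344.1, 179.5)
```

```bash
python3 - <<'E'
from h import *
ims=[]
def snap():
    a=cam("scene")["img"][160:280,110:260,::-1];b=cam("top")["img"][130:220,290:380,::-1]
    ims.append(np.hstack([cv2.resize(a,(375,300),interpolation=cv2.INTER_CUBIC),cv2.resize(b,(300,300),interpolation=cv2.INTER_CUBIC)]))
p=get_obs()["position"]
line([p[0],p[1],.26],vel=.2)
xh=-.152+.0225
line(inc(xh,-.025,.26),vel=.2); line(inc(xh,-.025,.161),vel=.1); st("gap");snap()
line(inc(xh-.035,-.025,.161),vel=.04);st("pulled .035");snap()
cv2.imwrite("pics/c3.png",np.vstack(ims))
E
```

```text
gap 23.9 [ 0.6635 -0.1195  0.1621] F [0.1 0.3 1.3] w 0.0006 ff 0.0 j1,6 [-0.26  1.39]
pulled .035 25.0 [ 0.6276 -0.1165  0.1607] F [ 0.7 -0.2 -0.2] w 0.0007 ff 0.0 j1,6 [-0.27  1.38]
```

View pics/c3.png

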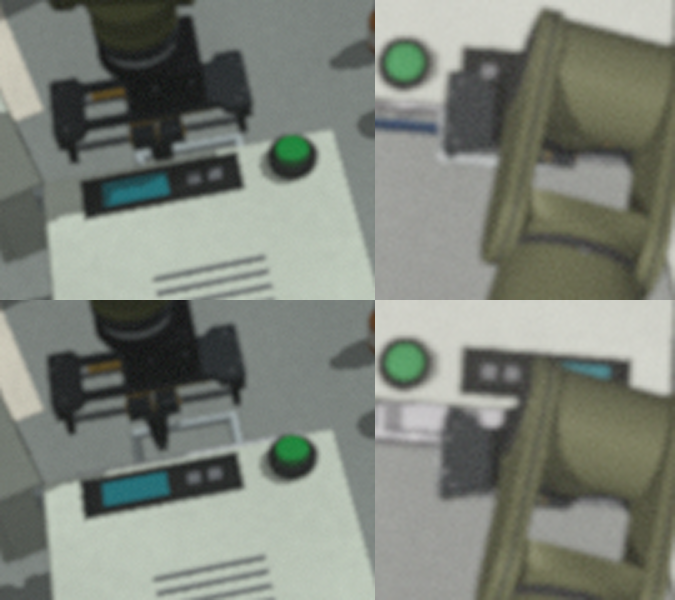

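Going lower worked: the drawer has come about 25 mm out with the bar in front of the finger. I'll go lower still, now that the body is clear of the roof, and pull on.

```bash
python3 - <<'E'
from h import *
xh=-.152+.0225
line(inc(xh-.045,-.025,.158),vel=.05)
line(inc(xh-.045,-.025,.148),vel=.05);st()
for d in(.08,.12,.15,.165,.172,.176,.179):
    line(inc(xh-d,-.025,.148),vel=.05); o=st(d)
    if abs(o["ft_force"][0])>10: break
p=get_obs()["position"]
line(p+np.r_[.006,-.0005,0],vel=.05); line([p[0]+.006,p[1],.30],vel=.2)
mp([.40,.08,.42],YAW)
a=cam("scene")["img"][110:290,100:360,::-1];b=cam("top")["img"][110:230,260:390,::-1]
cv2.imwrite("pics/c4.png",np.hstack([cv2.resize(a,(433,300),interpolation=cv2.INTER_CUBIC),cv2.resize(b,(325,300),interpolation=cv2.INTER_CUBIC)]))
E
```

```text
25.8 [ 0.6174 -0.1156  0.1469] F [ 1.7 -0.5  0.9] w 0.0005 ff 0.0 j1,6 [-0.27  1.38]
0.08 26.7 [ 0.5829 -0.113   0.1482] F [ 0.3  0.6 -0.3] w 0.0005 ff 0.0 j1,6 [-0.28  1.37]
0.12 27.6 [ 0.5429 -0.1097  0.1478] F [ 0.4  0.7 -0.4] w 0.0006 ff 0.0 j1,6 [-0.3   1.35]
0.15 28.4 [ 0.513  -0.1075  0.1481] F [-0.2  0.4  0.1] w 0.0002 ff 0.0 j1,6 [-0.31  1.34]
0.165 28.8 [ 0.4978 -0.1062  0.148 ] F [ 1.1 -0.1 -0.5] w 0.0008 ff 0.0 j1,6 [-0.32  1.33]
0.172 29.1 [ 0.4923 -0.1058  0.1482] F [ 5.3 -0.4 -2.6] w 0.0002 ff 2.6 j1,6 [-0.32  1.33]
0.176 29.4 [ 0.4922 -0.1059  0.1484] F [ 19.7  -1.7 -10.8] w 0.0007 ff 9.6 j1,6 [-0.32  1.33]
```

View pics/c4.png

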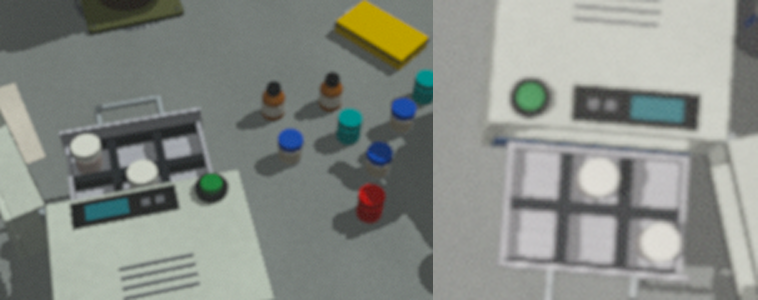

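The drawer is fully out (hard stop, floor at the expected place). White caps stand in the back-middle cell (crop 598,178) and the front-right cell (660,241), and the other four cells are empty. I'll use back-left, front-middle and front-left, with the fingers closing diagonally so that opening clears the neighbouring jars. First jar now.

```bash
cat > jars.py <<'E'
from h import *
FL=np.array([-.196,0,.130])
def cell(x,y,z): return inc(FL[0]+x,FL[1]+y,z)
def find():
    r={}
    for n in("top","scene"):
        c=cam(n)
        for k in("blue","turq","red","amber"):
            for p,a in blobs(c,*COL[k],amin=40):
                w=onplane(c,p,{"blue":.05,"amber":.05}.get(k,.035))[:2]
                if .3<w[0]<.78 and .08<w[1]<.58: r.setdefault(n,[]).append((k,w))
    out=[]
    for k,w in r["top"]:
        m=[v for kk,v in r["scene"] if kk==k and np.hypot(*(v-w))<.025]
        out.append((k,(w+m[0])/2 if m else w,round(1e3*np.hypot(*(m[0]-w)),1) if m else None))
    return out
def best_angle(p,others):
    best=None
    for a in np.radians(np.arange(-80,100,5)):
        d=np.array([np.sin(a),-np.cos(a)]);e=np.array([np.cos(a),np.sin(a)])
        cl=1
        for o in others:
            u,v=abs((o-p)@d),abs((o-p)@e)
            cl=min(cl,np.hypot(max(0,u-.0605),max(0,v-.011))-.023)
        cl=min(cl,.03)-.002*abs(a-.3)
        if best is None or cl>best[0]: best=(cl,a)
    return best
def do(p,ang,cx,cy):
    mp([*p,.20],ang); line([*p,.0395],vel=.12); st("at jar")
    close(); o=st("closed")
    if not .040<o["gripper_width"]<.050: print("BAD GRASP");return False
    line([*p,.28],vel=.2); st("lifted")
    a=YAW+np.pi/4
    mp(cell(cx,cy,.30),a); line(cell(cx,cy,.178),vel=.12); f0=st("above cell")["ft_force"][2]
    for z in np.arange(.1755,.165,-.001):
        line(cell(cx,cy,z),vel=.02); f=get_obs()["ft_force"][2]
        if f-f0>1.5: break
    st(f"set f0={f0:.1f} f={f:.1f} z={z:.4f}")
    gripper_open(); line(cell(cx,cy,.30),vel=.15); mp([.40,.08,.42],YAW); st("parked"); return True
def nxt(cx,cy):
    L=find()
    for l in L: print(l[0],l[1].round(3),l[2])
    bl=[l for l in L if l[0]=="blue"]; 
    # jars nearest the drawer first; those already in the drawer lie outside the search box
    best=None
    for b in bl:
        s=best_angle(b[1],[l[1] for l in L if l is not b])
        print(b[1].round(3),"clear %.4f ang %.2f"%s)
        if b[2] is not None and (best is None or s[0]>best[1][0]): best=(b,s)
    return do(best[0][1],best[1][1],cx,cy)
E
python3 - <<'E'
from jars import *
c=cam("top")
inv=lambda p:rot(YAW).T@(np.array(p)-[X[0],X[1],0])
for px in((326,181.2),(350.8,206.4)): print("kept",inv(onplane(c,px,.186)).round(3))
print(nxt(.037,.074))
E
```

```text
kept [-0.163  0.001  0.186]
kept [-0.232 -0.077  0.186]
blue [0.615 0.325] 2.8
blue [0.532 0.41 ] 4.5
blue [0.538 0.186] 4.0
turq [0.526 0.306] 0.4
turq [0.478 0.483] 1.7
red [0.698 0.274] 2.6
red [0.624 0.464] 1.7
amber [0.443 0.301] 5.6
amber [0.432 0.192] 5.1
[0.615 0.325] clear 0.0299 ang 0.26
[0.532 0.41 ] clear 0.0276 ang 1.48
[0.538 0.186] clear 0.0299 ang 0.26
at jar 34.8 [0.6166 0.3252 0.0458] F [-10.9  -5.1  22.6] w 0.0004 ff 11.1 j1,6 [0.41 1.72]
closed 35.0 [0.6166 0.3252 0.0458] F [-10.   -4.9  23.3] w 0.0006 ff 11.1 j1,6 [0.41 1.72]
BAD GRASP
False
```

I left the gripper closed after hooking the drawer, so it pressed on the jar's cap with about 23 N. I'll lift off, open, and look again.

```bash
sed -i 's|    mp(\[\*p,.20\],ang); line|    gripper_open(); assert get_obs()["gripper_width"]>.09\n    mp([*p,.20],ang); line|' jars.py; python3 - <<'E'
from jars import *
p=get_obs()["position"]; line([p[0],p[1],.20],vel=.05); mp([.40,.08,.42],YAW)
for l in find(): print(l[0],l[1].round(3),l[2])
i=cam("scene")["img"][140:260,250:400,::-1]
cv2.imwrite("pics/c5.png",cv2.resize(i,(500,400),interpolation=cv2.INTER_CUBIC))
E
```

```text
blue [0.615 0.325] 2.6
blue [0.532 0.41 ] 4.5
blue [0.538 0.186] 4.0
turq [0.526 0.306] 0.1
turq [0.478 0.482] 2.0
red [0.697 0.274] 2.9
red [0.624 0.464] 1.4
amber [0.443 0.3  ] 5.0
amber [0.432 0.192] 4.9
```

View pics/c5.png

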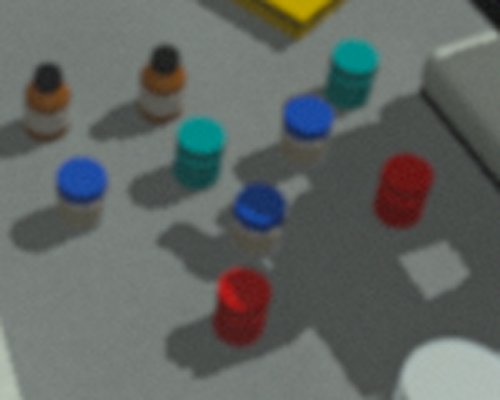

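Nothing moved. The three blue-capped glass jars stand at crop (82,185), (258,212) and (307,122). The turquoise (200,150; 352,72) and red (404,190; 242,305) look-alikes are solid-coloured and not wanted.

```bash
python3 - <<'E'
from jars import *
print(nxt(.037,.074))
E
```

```text
blue [0.615 0.325] 1.9
blue [0.532 0.41 ] 4.5
blue [0.538 0.186] 3.6
turq [0.526 0.306] 0.5
turq [0.478 0.482] 1.9
red [0.698 0.274] 2.9
red [0.624 0.463] 1.7
amber [0.443 0.3  ] 6.5
amber [0.432 0.192] 5.2
[0.615 0.325] clear 0.0299 ang 0.26
[0.532 0.41 ] clear 0.0276 ang 1.48
[0.538 0.186] clear 0.0299 ang 0.26
at jar 44.6 [0.6163 0.325  0.0408] F [ 0.4 -0.4 -0.5] w 0.0951 ff 0.0 j1,6 [0.41 1.72]
closed 45.4 [0.6154 0.3248 0.0396] F [-0.3  1.3  0.2] w 0.0449 ff 30.0 j1,6 [0.41 1.72]
lifted 46.8 [0.6147 0.3243 0.2778] F [ 0.5  0.1 -1.2] w 0.0451 ff 30.0 j1,6 [0.41 1.72]
above cell 49.3 [ 0.642  -0.0184  0.1794] F [-0.3 -0.3 -0.9] w 0.0449 ff 30.0 j1,6 [-0.11  0.75]
set f0=-0.9 f=3.9 z=0.1685 51.3 [ 0.6416 -0.0182  0.1694] F [-0.5  1.1  3.9] w 0.0449 ff 30.0 j1,6 [-0.11  0.75]
parked 54.4 [0.4003 0.0799 0.419 ] F [ 0.4 -0.4 -1. ] w 0.0949 ff 0.0 j1,6 [0.07 1.71]
True
```

```bash
cat >> jars.py <<'E'
def indrawer():
    c=cam("top")
    for p,a in blobs(c,*COL["blue"],amin=40):
        w=onplane(c,p,.186); q=rot(YAW).T@(w-[X[0],X[1],0])-FL
        if abs(q[0])<.1 and abs(q[1])<.13: print("in drawer",q[:2].round(3),a)
E
python3 - <<'E'
from jars import *
indrawer(); print(nxt(-.037,0)); indrawer()
print(nxt(-.037,.074)); indrawer()
for l in find(): print(l[0],l[1].round(3),l[2])
i=cam("scene")["img"][110:290,100:360,::-1];b=cam("top")["img"][110:230,260:390,::-1]
cv2.imwrite("pics/c6.png",np.hstack([cv2.resize(i,(433,300),interpolation=cv2.INTER_CUBIC),cv2.resize(b,(325,300),interpolation=cv2.INTER_CUBIC)]))
E
```

```text
in drawer [0.036 0.073] 157
blue [0.532 0.41 ] 4.1
blue [0.538 0.186] 3.5
turq [0.526 0.306] 0.9
turq [0.478 0.483] 1.9
red [0.698 0.274] 2.8
red [0.624 0.464] 1.2
amber [0.443 0.3  ] 6.1
amber [0.432 0.192] 5.6
[0.532 0.41 ] clear 0.0276 ang 1.48
[0.538 0.186] clear 0.0299 ang 0.26
at jar 57.3 [0.539  0.1859 0.0405] F [-0.1 -0.3 -0.1] w 0.0952 ff 0.0 j1,6 [0.24 1.55]
closed 58.2 [0.5382 0.1859 0.0396] F [-0.7  0.8 -0.1] w 0.0447 ff 30.0 j1,6 [0.24 1.55]
lifted 59.5 [0.5375 0.1855 0.2781] F [-0.3  0.4 -1.2] w 0.0448 ff 30.0 j1,6 [0.24 1.55]
above cell 61.8 [ 0.5624 -0.0864  0.1792] F [-1.   0.6 -0.6] w 0.045 ff 30.0 j1,6 [-0.25  0.62]
set f0=-0.6 f=3.3 z=0.1685 63.8 [ 0.562  -0.0862  0.1694] F [-1.7  1.9  3.3] w 0.0447 ff 30.0 j1,6 [-0.25  0.62]
parked 66.8 [0.4001 0.0798 0.4188] F [-0.6  0.2  0.3] w 0.0952 ff 0.0 j1,6 [0.07 1.71]
True
in drawer [0.037 0.073] 161
in drawer [-0.037 -0.001] 162
blue [0.532 0.409] 4.6
turq [0.526 0.306] 0.5
turq [0.478 0.482] 1.7
red [0.697 0.274] 3.1
red [0.624 0.464] 2.0
amber [0.443 0.301] 5.2
amber [0.432 0.192] 4.9
[0.532 0.409] clear 0.0276 ang 1.48
at jar 70.2 [0.5326 0.41   0.0407] F [-0.8 -0.3  0. ] w 0.0952 ff 0.0 j1,6 [0.58 0.66]
closed 71.1 [0.5318 0.4094 0.0394] F [-0.7 -0.6  0. ] w 0.0445 ff 30.0 j1,6 [0.58 0.66]
lifted 72.4 [0.5312 0.409  0.2779] F [-0.3 -0.4 -1.2] w 0.0448 ff 30.0 j1,6 [0.58 0.66]
above cell 75.2 [ 0.5683 -0.0125  0.1792] F [ 0.2  1.4 -0.3] w 0.0447 ff 30.0 j1,6 [-0.12  0.75]
set f0=-0.3 f=3.4 z=0.1685 77.2 [ 0.5678 -0.0124  0.1693] F [-1.7  0.5  3.4] w 0.0446 ff 30.0 j1,6 [-0.12  0.75]
parked 80.1 [0.4001 0.0799 0.4187] F [-0.9 -0.8 -0.6] w 0.095 ff 0.0 j1,6 [0.07 1.71]
True
in drawer [0.037 0.074] 159
in drawer [-0.036  0.073] 154
in drawer [-0.037 -0.001] 164
turq [0.526 0.306] 0.1
turq [0.478 0.482] 1.1
red [0.697 0.274] 2.8
red [0.624 0.463] 1.7
amber [0.442 0.301] 5.9
amber [0.432 0.192] 5.0
```

View pics/c6.png

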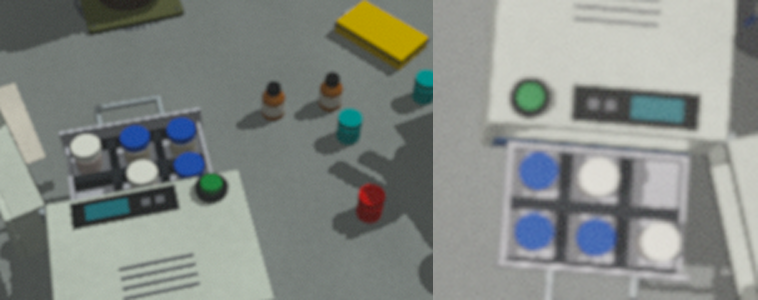

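All three blue jars stand centred in their cells, and the white jars and bystanders have not moved. Next I push the drawer home on its bar with closed fingers.

```bash
python3 - <<'E'
from jars import *
close()
mp(inc(-.36,0,.26),YAW); line(inc(-.36,0,.152),vel=.12)
for x in(-.335,-.30,-.25,-.20,-.18,-.172,-.169,-.167,-.165,-.163,-.161):
    line(inc(x,0,.152),vel=.05); o=st(x)
    if o["ft_force"][0]<-10: break
p=get_obs()["position"]; line(p-[.02,0,0],vel=.1); line([p[0]-.02,p[1],.30],vel=.2)
gripper_open(); mp([.40,.08,.42],YAW)
i=cam("scene")["img"][110:290,100:360,::-1];b=cam("top")["img"][110:230,260:390,::-1]
cv2.imwrite("pics/c7.png",np.hstack([cv2.resize(i,(433,300),interpolation=cv2.INTER_CUBIC),cv2.resize(b,(325,300),interpolation=cv2.INTER_CUBIC)]))
E
```

```text
-0.335 84.5 [ 0.4599 -0.0781  0.1518] F [-0.5 -0.2  0.5] w 0.0006 ff 0.0 j1,6 [-0.28  1.37]
-0.3 85.3 [ 0.4952 -0.0811  0.1522] F [-0.4 -0.6  0.1] w 0.0002 ff 0.0 j1,6 [-0.27  1.38]
-0.25 86.5 [ 0.5447 -0.0849  0.1518] F [-0.1 -0.7 -0. ] w 0.0004 ff 0.0 j1,6 [-0.25  1.4 ]
-0.2 87.6 [ 0.5947 -0.089   0.1522] F [ 0.2 -0.5 -0.5] w 0.0005 ff 0.0 j1,6 [-0.24  1.41]
-0.18 88.2 [ 0.6149 -0.0905  0.1519] F [-0.3 -0.9  0.5] w 0.0004 ff 0.0 j1,6 [-0.23  1.42]
-0.172 88.5 [ 0.6229 -0.0911  0.1521] F [ 0.1 -0.2 -0.4] w 0.0007 ff 0.0 j1,6 [-0.23  1.42]
-0.169 88.8 [ 0.6255 -0.0913  0.1519] F [-0.5 -0.8 -0.2] w 0.0004 ff 0.2 j1,6 [-0.23  1.42]
-0.167 89.0 [ 0.6257 -0.0913  0.1518] F [-6.   1.5  3.5] w 0.0002 ff 3.4 j1,6 [-0.23  1.42]
-0.165 89.2 [ 0.6257 -0.0913  0.1518] F [-14.1   1.1   6.8] w 0.0004 ff 6.7 j1,6 [-0.23  1.42]
```

View pics/c7.png

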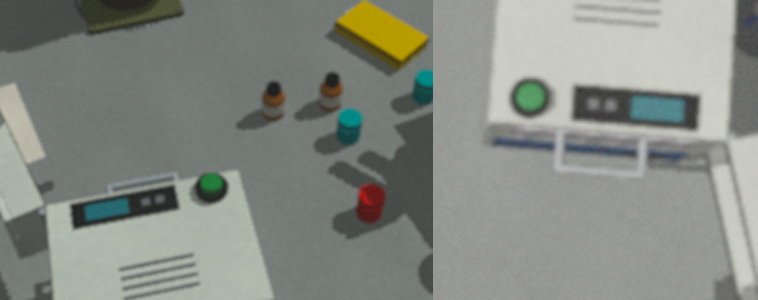

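The drawer is home: it hit the hard stop, and the bar is back where it started. Now I'll shut the door by its handle.

```bash
python3 - <<'E'
from h import *
mp(handle(1.85,.13),YAW+1.85); line(handle(1.85,-.005),vel=.12); close(); st("closed")
for t in np.linspace(1.85,0.03,11)[1:]:
    line(handle(t,-.005),YAW+t,.2)
st("nearly")
for t in(.015,.005,0,-.006,-.012,-.018):
    line(handle(t,-.005),YAW+t,.05); o=st(t)
    if o["ft_force"][0]<-12: break
gripper_open(); st()
line(handle(0,.12),vel=.15)
gripper_open()
close()
B=np.array([.722,-.0045]); 
mp([*B,.32],YAW)
mp([*B,.30],YAW); st("over button")
line([*B,.256],vel=.1); 
for z in np.arange(.252,.233,-.001):
    line([*B,z],vel=.03); o=get_obs()
    print(round(z,3),o["position"][2].round(4),o["ft_force"][2].round(1))
    if o["ft_force"][2]>12: break
wait(.3); st("pressed")
E
```

```text
closed 98.1 [ 0.4521 -0.3772  0.177 ] F [ 1.7 -0.3 -0.2] w 0.0111 ff 30.0 j1,6 [-0.79 -0.99]
nearly 102.0 [0.5915 0.0144 0.177 ] F [-1.6  6.8  0.3] w 0.0113 ff 30.0 j1,6 [-0.07  1.55]
0.015 102.3 [0.5947 0.0154 0.177 ] F [-1.3  7.2  0.5] w 0.0114 ff 30.0 j1,6 [-0.07  1.57]
0.005 102.5 [0.5971 0.0162 0.177 ] F [-1.1  6.8  0.9] w 0.011 ff 30.0 j1,6 [-0.06  1.58]
0 102.8 [0.5975 0.0163 0.177 ] F [-5.1  6.   2.4] w 0.011 ff 30.0 j1,6 [-0.06  1.59]
-0.006 103.0 [0.5974 0.0163 0.177 ] F [-9.4  3.9  5.2] w 0.0111 ff 30.0 j1,6 [-0.06  1.59]
-0.012 103.3 [0.5974 0.0163 0.177 ] F [-16.2   3.4   8.3] w 0.0113 ff 30.1 j1,6 [-0.06  1.6 ]
 104.7 [0.6009 0.0171 0.177 ] F [-0.5 -0.8  0.7] w 0.0953 ff 0.0 j1,6 [-0.06  1.6 ]
over button 108.2 [ 0.7202 -0.0041  0.2985] F [-0.9  0.6 -0.7] w 0.0002 ff 0.0 j1,6 [-0.08  1.57]
0.252 0.2523 -0.2
0.251 0.2511 -1.0
0.25 0.2499 -0.6
0.249 0.2488 0.5
0.248 0.2478 -0.3
0.247 0.2469 0.7
0.246 0.2459 -0.5
0.245 0.2449 0.4
0.244 0.2438 -0.2
0.243 0.2429 0.2
0.242 0.2419 0.2
0.241 0.2409 -0.6
0.24 0.2399 0.7
0.239 0.2388 0.3
0.238 0.2378 -0.0
0.237 0.2369 -0.0
0.236 0.2358 -0.5
0.235 0.2349 0.9
0.234 0.2339 -0.2
pressed 113.9 [ 0.722  -0.0045  0.234 ] F [-0.6  0.  -0.2] w 0.0004 ff 0.0 j1,6 [-0.08  1.57]
```

No contact yet. The closed fingertips sit shorter than nominal, which also explains the first failed hook. I'll continue down under force control.

```bash
python3 - <<'E'
from h import *
B=[.722,-.0045]
for z in np.arange(.233,.214,-.001):
    line([*B,z],vel=.03); wait(.1); o=get_obs()
    print(round(z,3),o["position"][2].round(4),o["ft_force"][2].round(1))
    if o["ft_force"][2]>11: break
b=cam("top")["img"][110:230,260:390,::-1];i=cam("scene")["img"][140:270,140:270,::-1]
cv2.imwrite("pics/c8.png",np.hstack([cv2.resize(i,(400,400),interpolation=cv2.INTER_CUBIC),cv2.resize(b,(400,370),interpolation=cv2.INTER_CUBIC)[:400,:] if 0 else cv2.resize(b,(400,400),interpolation=cv2.INTER_CUBIC)]))
E
```

```text
0.233 0.2329 0.6
0.232 0.232 0.2
0.231 0.231 -0.2
0.23 0.23 0.8
0.229 0.229 0.1
0.228 0.228 1.1
0.227 0.227 -0.1
0.226 0.2261 1.0
0.225 0.2253 1.6
0.224 0.2242 2.2
0.223 0.2232 3.2
0.222 0.2222 3.1
0.221 0.2211 4.5
0.22 0.2201 4.8
0.219 0.2199 6.7
0.218 0.22 9.4
0.217 0.2199 11.1
```

View pics/c8.png

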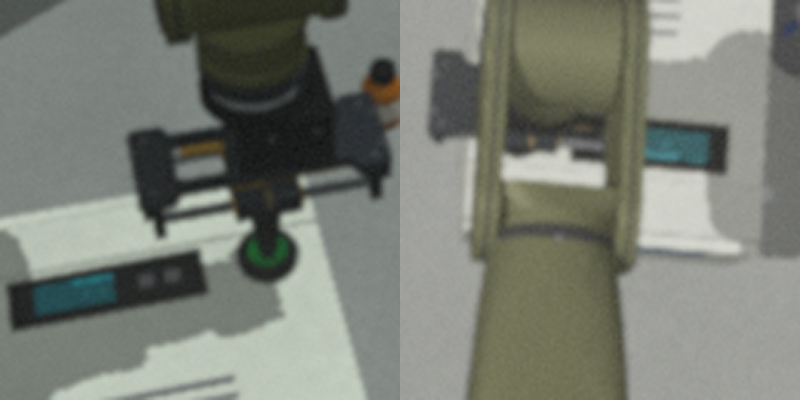

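The button was pressed through its full 6 mm: the spring reached 5 N, then a hard stop. I'll retreat and check.

```bash
python3 - <<'E'
from h import *
line([.722,-.0045,.32],vel=.1); mp([.40,.08,.42],YAW); st()
b=cam("top")["img"][75:200,270:390,::-1];i=cam("scene")["img"][110:290,100:360,::-1]
cv2.imwrite("pics/c9.png",np.hstack([cv2.resize(i,(420,400),interpolation=cv2.INTER_CUBIC),cv2.resize(b,(380,400),interpolation=cv2.INTER_CUBIC)]))
E
```

```text
122.5 [0.4005 0.0799 0.4195] F [-0.3  0.1  0.2] w 0.0004 ff 0.0 j1,6 [0.07 1.72]
```

View pics/c9.png

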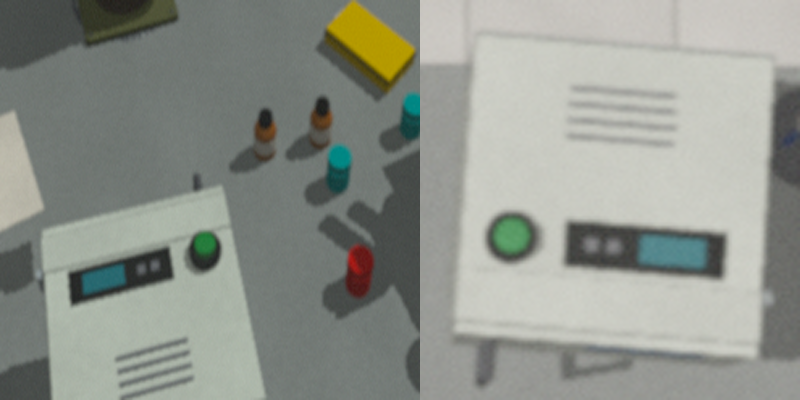

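The door is shut flush, the button is back up, and nothing is left astray, so I'm handing in.

```bash
python3 -c "
from bench import *
print(sign_off())"
```

```text
the job is handed in; nothing more can be done
None
```

Job handed in at about 122 s of the 210 s allowed: all three blue-capped jars stand in their own drawer cells, the drawer is home, the door shut and the start button pressed; the one slip was a closed gripper pressing about 23 N on a jar's cap, which stayed upright and unmoved.

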